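# Open the larger gas valve by one turn

### The job

Open the gas valve with the larger hand wheel by exactly one full turn: push its upright handle round anticlockwise (seen from above) with the fingertips or the outside of the fingers, until the handle stands in line with its index pin again. Only push, gently: do not grip the handle or the wheel. Leave the smaller valve shut and everything else on the bench where it stands, and finish with the hand clear.

Things in the scene. Friction and masses are not known exactly. Their poses are not given: they have to be found in the camera images.
- large_wheel (a joint): angle (rad) of the larger hand wheel about its vertical axis: 0 = shut (its start, against the stop; it cannot go below 0), growing as the wheel is turned anticlockwise seen from above (opening); one full turn is 6.283; it can go on past one turn to 12. Friction holds it wherever it is left; it needs about 4 N at the handle to turn, a little more when turned faster.
- large_valve: the larger pillar valve, bolted down: grey pillar on a round 92 mm flange, with a three-spoke dark steel hand wheel on top, 174 mm over its rim (bar 14 mm thick, centre line 80 mm from the axis, 100 mm above the bench). Origin: centre of its underside on the bench, on the wheel's axis; +x toward its copper down pipe (64 mm out, under the rim), -x toward the index pin.
- large_hub (a point): centre of the larger wheel, on its axis in the plane of the rim, 100 mm above the bench. The hub and its nut rise 15 mm above this point. The wheel does not rise as it turns.
- large_handle (a point): centre of the larger wheel's handle: an upright black cylinder 20 mm in diameter and 46 mm tall, fixed on one spoke 70 mm from the axis and just inside the rim; it stands from 110 to 156 mm above the bench, and this point is at half height (133 mm). It goes round with the wheel. Only the handle rises more than 15 mm above the rim plane.
- large_index (a point): fixed steel index pin of the larger valve, just outside the rim, 92 mm from the axis and reaching 101 mm above the bench (below the top of the rim). The handle stands in line with it when the wheel is at 0 and again after each full turn.
- small_wheel (a joint): angle (rad) of the smaller hand wheel, 0 = shut (its start); to be left alone
- small_handle (a point): centre of the smaller wheel's handle: upright black cylinder 14 mm in diameter, 32 mm tall, 43 mm from that wheel's axis, from 93 to 125 mm above the bench
- small_valve: the smaller pillar valve, bolted to the bench, of the same make but with a wheel only 110 mm over its rim, 85 mm above the bench. Origin: centre of its underside, on its wheel's axis. Which of the two valves is at the left and which at the right changes.
- ball_stand: bystander: weighted steel stand, 63x68 mm foot, 155 mm tall, with a black glass ball on a rod; loose; origin at the centre of its underside
- pick: bystander: wood-handled glass pick standing upright in a 51 mm black block, 231 mm tall; loose; origin at the centre of its underside
- plaster_lower: bystander: half of a plaster mould lying flat, pale grey slab 80x88x24 mm; loose; origin at the centre of its underside
- tape: bystander: roll of masking tape lying flat, 88 mm across, 25 mm high; loose; origin at the centre of its underside
- jar: bystander: amber jar with a black screw lid, 58 mm across, 70 mm tall; loose; origin at the centre of its underside
- cork: bystander: brown cork block 64x73x24 mm; loose; origin at the centre of its underside
- tweezers_steel: bystander: steel tweezers lying flat, 60x114x9 mm; loose; origin at the centre of its underside

How it is judged:
By the outcome, as a careful person would: the job done as asked, in the order asked, and still so for the second after the job is handed in, with the robot touching nothing.
It also fails if it takes over 72 s, if anything falls off the work surface, if the arm or the gripper's body presses on something with over 40 N, if the wrist force passes 120 N, or if a joint passes its speed limit or range.

### The arm

A 6-joint arm with a two-finger parallel gripper is mounted at the origin on a cart in front of the work surface, level with it; the furniture and walls round the work are solid. World frame = base frame: x ahead of the robot, y to its left, z up, the work surface at z = 0. Lengths are in mm, angles in rad, forces in N, time in s.
With the tool pointing down it reaches from about 275 to 1000 mm from the base axis. Payload 8.4 kg.
Tool frame: the origin (TCP) lies where the fingers leave the gripper's body, on its centre line; the fingertips stand 73 mm ahead of it and the grasp point (between the pads) lies 54 mm ahead of it (grip_point_offset is the distance from the TCP to the grasp point, in mm); z points along the fingers, y is the direction in which the jaws open and shut (so a half turn about z gives the same grasp; the last joint's range is limited). The gripper opens to 85 mm and grips with 20 to 120 N. Pads are 22 mm wide; open, the fingers measure 114 mm over their backs; the gripper's body (76 mm by 85 mm) begins 54 mm behind the grasp point. The pads swing forward as they close: fully open they stand 13 mm farther back than shut.
Start: joints at [1.334, 0.353, 1.633, -0, 1.155, -0.002], TCP at [145.404, 607.854, 303.881] pointing down, gripper open.
Joint ranges: [-2.63, 2.63], [-0.92, 2.1], [0.06, 2.66], [-1.3, 4.44], [0, 2.69], [-3.02, 3.02]. Speed limits (rad/s): [2.22, 2.22, 2.79, 3.14, 3.14, 3.14].

### API

Orientations are given as [roll, pitch, yaw] about the fixed x, y, z axes, in that order (R = Rz(yaw) Ry(pitch) Rx(roll)).
In Python, from rig import sense, grab_frame, sign_off, grip_point_offset gives the robot as it stands. The module is installed in compiled form; this text tells all that it offers.
- The arm moves only by the tool drive_tool, never from a script. Its argument "targets" is one flat list of numbers, 7 for each row, row after row: the shift along the tool's x, y, z in m, then the turn, a rotation vector about the tool's x, y, z in rad, then the opening, from 0 (shut) to 1 (fully open). In form: [tx, ty, tz, wx, wy, wz, grip, tx, ty, tz, wx, wy, wz, grip, ...]. A call has 1 to 12 rows; each row is the pose to reach, as a shift and turn from the pose commanded when the call began, along the tool's axes at that moment; what a row does not reach only later rows make up. A row lasts 1/12 s, in which the tool goes at most 41.7 mm and 7.16 degrees, less where a joint would pass 70% of its speed; a pose out of reach is approached as far as the arm can. A call with a gripper value outside its range is refused whole. The fingers move at their own pace and stop on an object; "force" is the grip in N (left out, the last holds). Time passes only in rows, so rows that repeat a pose let the fingers close. It gives the time, the measured TCP pose, the force and the opening at its end, in the units of the state.
- sense(): the state, without advancing time (a new reading comes with each control period).
- grab_frame(name): name is "scene" or "top" or "wrist"; returns a dict with "color" (384x512x3 uint8, blue, green, red), "vertical_fov" (degrees; the focal length in pixels is half the picture's height over the tangent of half this angle, whatever the lens; pixels are square), "cx", "cy" (the principal point, pixels), "world_from_camera" (4x4, takes a point from camera to world coordinates). Camera axes: x right, y down, z forward; pixel columns grow to the right and rows downward; lengths in mm; the calibration is good to about 2 mm. The wrist camera is an equidistant fisheye: a pixel r from the principal point sees the ray r / f radians off the axis. A picture is of the moment at which its call begins. There is no depth.
- sign_off(): hands the job in, once; it reports no verdict.
The state is a dict: "clock": time; "qpos": joint angles; "qvel": joint speeds; "joint_efforts": joint torques, N m; "eef_pos": TCP position; "tcp_rot": TCP orientation; "contact_force": force on the tool from outside, world axes, zero at the start; "wrist_torque": the same for the moment, N m; "opening": opening from 0.0 (shut) to 1.0 (fully open).
Only numpy, scipy, OpenCV 4.12 (cv2) and the standard library are available. Lean on these libraries where they do the work, as an engineer would, in place of code of your own. Each camera call takes 0.05 s, during which the arm holds its last target. There are 200 camera calls.

## Working session

There is one attempt and no reset: what is moved stays moved. The work goes in short steps, Python scripts to look and compute and a tool call to move; the robot and the scene stay as the last step left them, time stands still between calls to the robot, and variables do not carry over. Pictures are saved under pics/ and viewed, about 8 in all and at most 12, crops included, and the job is handed in when it is done.

Besides the shell and the picture viewer there is one more tool, called after "Call:" by a JSON object that holds its "method" and its "body", one argument or row to a line. drive_tool: Moves the arm, as the interface text tells. Its arguments: {"type":"object","properties":{"targets":{"type":"array"},"force":{"type":"number"}},"required":["targets"]}

```bash
mkdir -p pics; cat > h.py <<'E'
import numpy as np, cv2
from rig import sense, grab_frame
def ray(f,u,v):
    c=f["color"];foc=c.shape[0]/2/np.tan(np.radians(f["vertical_fov"])/2)
    T=np.array(f["world_from_camera"]);d=T[:3,:3]@np.array([(u-f["cx"])/foc,(v-f["cy"])/foc,1.]);return T[:3,3],d
def onz(f,u,v,z):
    o,d=ray(f,u,v);return o+d*(z-o[2])/d[2]
E
python3 - <<'E'
from h import *
import pickle
s=sense();print({k:np.round(v,3) for k,v in s.items()})
F={n:grab_frame(n) for n in("scene","top")}
pickle.dump(F,open("F.pkl","wb"))
for n,f in F.items():
    print(n,f["vertical_fov"],np.round(f["world_from_camera"],2).tolist())
    cv2.imwrite(f"pics/{n}1.png",cv2.resize(f["color"],(800,600),interpolation=cv2.INTER_CUBIC))
E
```

```text
{'clock': np.float64(0.0), 'qpos': array([ 1.334,  0.354,  1.634, -0.   ,  1.155, -0.002]), 'qvel': array([-0.   , -0.001,  0.   ,  0.   ,  0.001, -0.001]), 'joint_efforts': array([ 1.0000e-03, -6.0524e+01, -3.4206e+01,  0.0000e+00,  9.0000e-03,
       -0.0000e+00]), 'eef_pos': array([145.323, 607.487, 303.163]), 'tcp_rot': array([-3.14 ,  0.   ,  2.907]), 'contact_force': array([-0.522,  0.165, -0.429]), 'wrist_torque': array([-0.001, -0.017,  0.029]), 'opening': np.float64(1.002)}
scene 44.00874834635776 [[-0.88, -0.27, 0.4, -116.5], [-0.48, 0.48, -0.73, 1121.82], [0.0, -0.84, -0.55, 940.61], [0.0, 0.0, 0.0, 1.0]]
top 56.222117535258946 [[0.01, -0.99, 0.14, 341.71], [-1.0, -0.01, -0.02, -3.85], [0.02, -0.14, -0.99, 1289.06], [0.0, 0.0, 0.0, 1.0]]
```

View pics/top1.png

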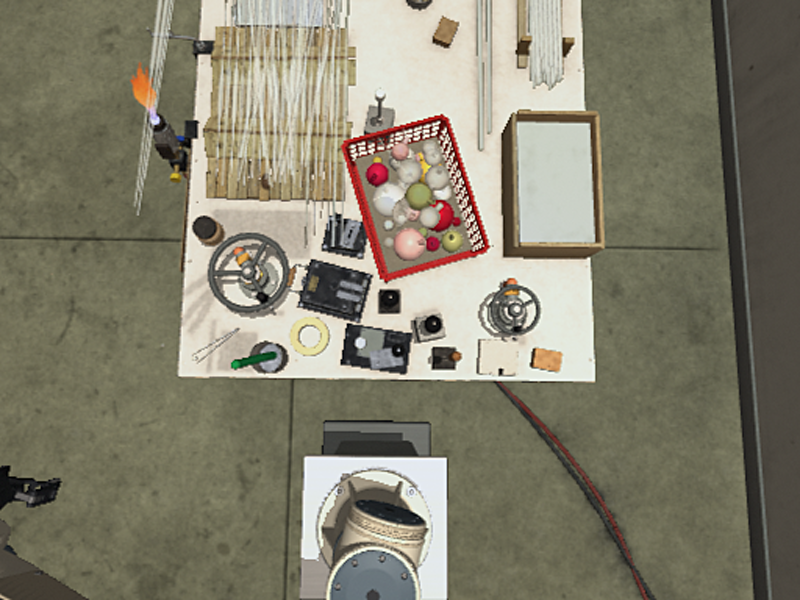

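View pics/scene1.png

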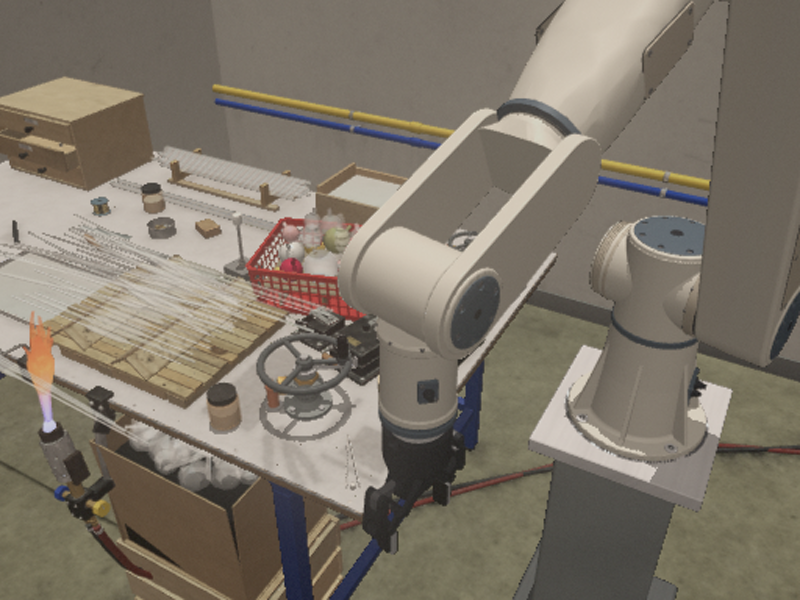

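The top view (800-px scale) shows the large wheel at about (248,273), with its handle near (263,297) and the jar at (208,230). The small valve is at the right, near (512,308). The scene view shows the handle at about (342,347) and the hand off the near edge of the bench. Next I'll measure these and crop the large wheel.

```bash
python3 - <<'E'
from h import *
import pickle
F=pickle.load(open("F.pkl","rb"));f=F["top"];k=512/800
for n,u,v,z in [("hub",248,273,107),("handle",263,297,156),("handle_low",263,297,115),("jar",208,228,70),("tape",310,337,20),("small",512,308,85),("base",375,530,0),("green",270,357,30),("blackbox",335,290,50),("edge",180,377,0)]:
    print(n,np.round(onz(f,u*k,v*k,z)))
a=f["color"][140:250,110:290];b=F["scene"]["color"][195:330,120:300]
cv2.imwrite("pics/crop1.png",np.vstack([cv2.resize(a,(490,300),interpolation=cv2.INTER_CUBIC),cv2.resize(b,(490,300),interpolation=cv2.INTER_CUBIC)]))
E
```

```text
hub [540. 274. 107.]
handle [483. 230. 156.]
handle_low [488. 238. 115.]
jar [646. 375.  70.]
tape [411. 149.  20.]
small [ 476. -294.   85.]
base [-7. -4.  0.]
green [365. 234.  30.]
blackbox [515.  93.  50.]
edge [319. 440.   0.]
```

View pics/crop1.png

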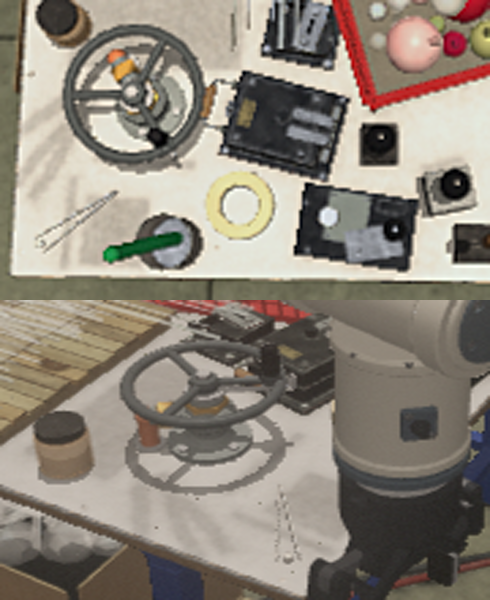

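The crop shows the wheel's rim spanning x 63–204 and y 25–168. The copper pipe is at the upper left, (118,65), and the handle at about (157,135), toward the robot. The tweezers, tape and a pot with a green stick lie nearby. Now I'll do a numeric fit.

```bash
python3 - <<'E'
from h import *
import pickle
from scipy.optimize import least_squares
F=pickle.load(open("F.pkl","rb"));f=F["top"]
# rim: dark pixels whose ray on z=100 falls in annulus 68..92 about estimate; circle fit
g=f["color"].max(2).astype(int)
vs,us=np.mgrid[140:215,125:205]; us=us.ravel();vs=vs.ravel()
P=np.array([onz(f,u,v,100)[:2] for u,v in zip(us,vs)]);G=g[vs,us]
c=np.array([540,274.])
for z in range(6):
    r=np.hypot(*(P-c).T);m=(abs(r-80)<12-z)&(G<115)
    s=least_squares(lambda p:np.hypot(*(P[m]-p[:2]).T)-p[2],[*c,80],loss="soft_l1");c=s.x[:2]
print("rim",s.x,m.sum())
# black handle pixels
r=np.hypot(*(P-c).T)
m=(G<38)&(r<100);print("handle px",m.sum(),[(u,v) for u,v in zip(us[m],vs[m])])
for n,cu in (("top",(145+0,0)),):pass
# green thing
hsv=cv2.cvtColor(f["color"],cv2.COLOR_BGR2HSV);M=cv2.inRange(hsv,(45,120,40),(85,255,255))
n,l,st,ce=cv2.connectedComponentsWithStats(M);print([(a.tolist(),b.round(1).tolist()) for a,b in zip(st[1:],ce[1:]) if a[4]>20])
f2=F["scene"];g2=f2["color"].max(2)
ys,xs=np.where(g2[205:245,205:235]<45);print("scene handle",xs.min()+205,xs.max()+205,ys.min()+205,ys.max()+205)
for row in range(205,245,3):print(row,g2[row,208:232])
E
```

```text
rim [544.4727242  275.21690547  79.98730178] 587
handle px 39 [(np.int64(163), np.int64(173)), (np.int64(162), np.int64(176)), (np.int64(158), np.int64(178)), (np.int64(169), np.int64(181)), (np.int64(167), np.int64(183)), (np.int64(165), np.int64(187)), (np.int64(166), np.int64(187)), (np.int64(167), np.int64(187)), (np.int64(165), np.int64(188)), (np.int64(166), np.int64(188)), (np.int64(167), np.int64(188)), (np.int64(168), np.int64(188)), (np.int64(169), np.int64(188)), (np.int64(164), np.int64(189)), (np.int64(165), np.int64(189)), (np.int64(168), np.int64(189)), (np.int64(169), np.int64(189)), (np.int64(170), np.int64(189)), (np.int64(171), np.int64(189)), (np.int64(164), np.int64(190)), (np.int64(165), np.int64(190)), (np.int64(166), np.int64(190)), (np.int64(168), np.int64(190)), (np.int64(169), np.int64(190)), (np.int64(170), np.int64(190)), (np.int64(171), np.int64(190)), (np.int64(165), np.int64(191)), (np.int64(166), np.int64(191)), (np.int64(167), np.int64(191)), (np.int64(168), np.int64(191)), (np.int64(169), np.int64(191)), (np.int64(170), np.int64(191)), (np.int64(167), np.int64(192)), (np.int64(168), np.int64(192)), (np.int64(169), np.int64(192)), (np.int64(170), np.int64(192)), (np.int64(167), np.int64(193)), (np.int64(168), np.int64(193)), (np.int64(169), np.int64(193))]
[([148, 225, 29, 11, 136], [161.6, 229.8])]Traceback (most recent call last):
  File "<stdin>", line 22, in <module>
    return umr_minimum(a, axis, None, out, keepdims, initial, where)
ValueError: zero-size array to reduction operation minimum which has no identity
```

```bash
cat >> h.py <<'E'
import json,os
def rows(poses,grip=0):
    """poses: list of (x,y,z,yaw) world mm/rad; prints rows relative to commanded pose in cmd.json and updates it"""
    c=json.load(open("cmd.json")) if os.path.exists("cmd.json") else [145.404,607.854,303.881,2.907]
    x,y,z,w=c;ct,st=np.cos(w),np.sin(w);out=[]
    for p in poses:
        dx,dy=p[0]-x,p[1]-y
        out.append([round((dx*ct+dy*st)/1e3,4),round((dx*st-dy*ct)/1e3,4),round((z-p[2])/1e3,4),0,0,round(w-p[3],3),grip])
    a,b,d,_,_,g,_=out[-1];a*=1e3;b*=1e3
    json.dump([x+a*ct+b*st,y+a*st-b*ct,z-d*1e3,w-g],open("cmd.json","w"))
    for o in out: print(",".join(f"{v:g}" for v in o),end=",\n")
E
python3 - <<'E'
from h import *
import pickle
F=pickle.load(open("F.pkl","rb"));f=F["top"];hub=np.array([544.5,275.2])
for z in(110,133,156):
    p=onz(f,167.8,190.2,z)[:2];d=p-hub;print(z,p.round(1),np.hypot(*d).round(1),np.arctan2(d[1],d[0]).round(3))
base=onz(f,172,229,20);print("pot",base)
for z in range(0,400,50):print(z,onz(f,149,234,z).round())
rows([(480,280,400,1.6)])
E
```

```text
110 [488.7 240.8] 65.6 -2.589
133 [485.8 236. ] 70.5 -2.553
156 [483.  231.2] 75.6 -2.521
pot [363.63066041 239.01008192  20.        ]
0 [345. 323.   0.]
50 [345. 310.  50.]
100 [345. 298. 100.]
150 [345. 285. 150.]
200 [345. 272. 200.]
250 [345. 260. 250.]
300 [345. 247. 300.]
350 [344. 234. 350.]
-0.4016,-0.2411,-0.0961,0,0,1.307,0,
```

Call:
{"method": "drive_tool", "body": {
  "targets": [0,0,-0.096,0,0,0,0,0,0,-0.096,0,0,0,0,0,0,-0.096,0,0,0,0,-0.4016,-0.2411,-0.0961,0,0,1.307,0,-0.4016,-0.2411,-0.0961,0,0,1.307,0,-0.4016,-0.2411,-0.0961,0,0,1.307,0,-0.4016,-0.2411,-0.0961,0,0,1.307,0,-0.4016,-0.2411,-0.0961,0,0,1.307,0,-0.4016,-0.2411,-0.0961,0,0,1.307,0,-0.4016,-0.2411,-0.0961,0,0,1.307,0,-0.4016,-0.2411,-0.0961,0,0,1.307,0,-0.4016,-0.2411,-0.0961,0,0,1.307,0]
}}

```text
clock: 1.1
eef_pos: [414.2, 343.6, 399.9]
tcp_rot: [3.141, -0.0, 1.776]
contact_force: [1.7, 0.2, 0.8]
opening: 0.001
```

Call:
{"method": "drive_tool", "body": {
  "targets": [0,0,0,0,0,0,0]
}}

```text
clock: 1.18
eef_pos: [417.3, 340.7, 399.9]
tcp_rot: [3.14, 0.002, 1.77]
contact_force: [-0.7, 2.1, -0.5]
opening: 0.001
```

```bash
python3 - <<'E'
from h import *
s=sense();p=s["eef_pos"];y=s["tcp_rot"][2];print(p,s["tcp_rot"],s["qpos"].round(3))
json.dump([*p,y],open("cmd.json","w"))
f=grab_frame("wrist");cv2.imwrite("pics/wrist1.png",f["color"])
print(f["vertical_fov"],f["cx"],f["cy"],np.round(f["world_from_camera"],2).tolist())
rows([(475,285,370,0.7)])
E
```

```text
[417.2836591  340.69886948 399.86015526] [3.13996312e+00 2.44750593e-03 1.76970562e+00] [ 0.683  0.136  1.701 -0.003  1.303  0.485]
65.70646984690485 257.44950347824306 191.0029446895502 [[0.98, 0.19, 0.06, 402.48], [0.2, -0.93, -0.3, 418.4], [0.0, 0.31, -0.95, 469.31], [0.0, 0.0, 0.0, 1.0]]
-0.066,0.0456,0.0299,0,0,1.07,0,
```

View pics/wrist1.png

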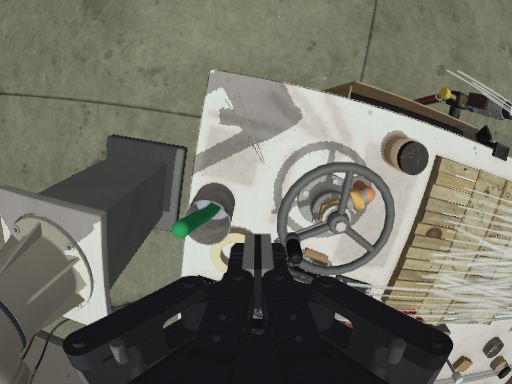

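The wrist view shows the wheel hub at (339,226), the handle at about (294,250), the stick's top at (180,230) and the jar at (410,155). I'll cross-check these against the top view.

```bash
cat >> h.py <<'E'
def fray(f,u,v):
    foc=f["color"].shape[0]/2/np.tan(np.radians(f["vertical_fov"])/2)
    a,b=u-f["cx"],v-f["cy"];r=np.hypot(a,b);t=r/foc;d=np.array([np.sin(t)*a/r,np.sin(t)*b/r,np.cos(t)])
    T=np.array(f["world_from_camera"]);return T[:3,3],T[:3,:3]@d
def fonz(f,u,v,z):
    o,d=fray(f,u,v);return o+d*(z-o[2])/d[2]
def meet(a,b):
    (o1,d1),(o2,d2)=a,b;d1=d1/np.linalg.norm(d1);d2=d2/np.linalg.norm(d2)
    t=np.linalg.lstsq(np.c_[d1,-d2],o2-o1,rcond=None)[0];p,q=o1+t[0]*d1,o2+t[1]*d2;return (p+q)/2,np.linalg.norm(p-q)
def rimfit(f,c,rmin=70):
    from scipy.optimize import least_squares
    g=f["color"].max(2).astype(int);vs,us=np.mgrid[140:300,250:420];us=us.ravel();vs=vs.ravel()
    P=np.array([fonz(f,u,v,100)[:2] for u,v in zip(us,vs)]);G=g[vs,us];c=np.array(c,float)
    for z in range(6):
        r=np.hypot(*(P-c).T);m=(abs(r-80)<12-z)&(G<115)&(G>40)
        s=least_squares(lambda p:np.hypot(*(P[m]-p[:2]).T)-p[2],[*c,80],loss="soft_l1");c=s.x[:2]
    return s.x,m.sum()
E
python3 - <<'E'
from h import *
import pickle
F=pickle.load(open("F.pkl","rb"));t=F["top"];f=grab_frame("wrist")
print("rim",rimfit(f,(544,275)))
hub=np.array([544.5,275.2])
print("hub",fonz(f,339,226,112))
g=f["color"].max(2);M=np.zeros_like(g);M[235:268,284:304]=(g[235:268,284:304]<45)
ys,xs=np.where(M);print("handle px",xs.min(),xs.max(),ys.min(),ys.max(),xs.mean(),ys.mean())
p=fonz(f,xs.mean(),ys.mean(),133)[:2];d=p-hub;print(p,np.hypot(*d),np.arctan2(d[1],d[0]))
print("handle tri",meet(fray(f,xs.mean(),ys.mean()),ray(t,167.8,190.2)))
print("stick top tri",meet(fray(f,179,230),ray(t,149,234)))
E
```

```text
rim (array([544.62422176, 278.30265922,  80.05520461]), np.int64(2555))
hub [542.11749606 280.65177927 112.        ]
handle px 284 303 235 267 293.05882352941177 252.85677749360613
[484.93931612 240.24782437] 69.05888534819603 -2.6109110215994753
handle tri (array([486.46378448, 237.19166181, 127.27497458]), np.float64(0.16547560126352653))
stick top tri (array([345.61601316, 273.9226213 , 193.0020653 ]), np.float64(1.5396976363330028))
```

Call:
{"method": "drive_tool", "body": {
  "targets": [-0.066,0.046,0.03,0,0,1.07,0,-0.066,0.046,0.03,0,0,1.07,0,-0.066,0.046,0.03,0,0,1.07,0,-0.066,0.046,0.03,0,0,1.07,0,-0.066,0.046,0.03,0,0,1.07,0,-0.066,0.046,0.03,0,0,1.07,0,-0.066,0.046,0.03,0,0,1.07,0,-0.066,0.046,0.03,0,0,1.07,0,-0.066,0.046,0.03,0,0,1.07,0,-0.066,0.046,0.03,0,0,1.07,0,-0.066,0.046,0.03,0,0,1.07,0,-0.066,0.046,0.03,0,0,1.07,0]
}}

```text
clock: 2.28
eef_pos: [471.4, 291.2, 369.9]
tcp_rot: [-3.141, 0.0, 0.716]
contact_force: [0.0, -0.1, -0.6]
opening: 0.0
```

```bash
python3 - <<'E'
from h import *
s=sense();p=s["eef_pos"];y=s["tcp_rot"][2];print(p,s["tcp_rot"],s["qpos"].round(3))
json.dump([*p,y],open("cmd.json","w"))
rows([(456,271,260,-0.6)])
rows([(456,271,203,-0.85)])
E
```

```text
[471.44588322 291.18732058 369.87678309] [-3.14138973e+00  9.63527355e-05  7.16146048e-01] [0.55  0.184 1.71  0.    1.248 1.405]
-0.0249,0.0051,0.1099,0,0,1.316,0,
-0,0,0.057,0,0,0.25,0,
```

Call:
{"method": "drive_tool", "body": {
  "targets": [-0.0249,0.0051,0.11,0,0,1.316,0,-0.0249,0.0051,0.11,0,0,1.316,0,-0.0249,0.0051,0.11,0,0,1.316,0,-0.0249,0.0051,0.11,0,0,1.316,0,-0.0249,0.0051,0.11,0,0,1.316,0,-0.0249,0.0051,0.11,0,0,1.316,0,-0.0249,0.0051,0.11,0,0,1.316,0,-0.0249,0.0051,0.11,0,0,1.316,0,-0.0249,0.0051,0.11,0,0,1.316,0,-0.0249,0.0051,0.11,0,0,1.316,0,-0.0249,0.0051,0.11,0,0,1.316,0,-0.0249,0.0051,0.11,0,0,1.316,0]
}}

```text
clock: 3.28
eef_pos: [456.3, 270.6, 260.0]
tcp_rot: [-3.142, 0.0, -0.605]
contact_force: [0.2, -0.2, 0.2]
opening: 0.003
```

Call:
{"method": "drive_tool", "body": {
  "targets": [0,0,0.02,0,0,0.12,0,0,0,0.04,0,0,0.25,0,0,0,0.057,0,0,0.25,0,0,0,0.057,0,0,0.25,0,0,0,0.057,0,0,0.25,0]
}}

```text
clock: 3.7
eef_pos: [456.0, 270.2, 202.5]
tcp_rot: [3.14, 0.0, -0.85]
contact_force: [-0.8, 0.5, 0.1]
opening: 0.002
```

```bash
python3 - <<'E'
from h import *
s=sense();print(s["clock"],s["eef_pos"],s["tcp_rot"],s["qpos"].round(3),s["contact_force"])
json.dump([*s["eef_pos"],s["tcp_rot"][2]],open("cmd.json","w"))
f=grab_frame("wrist");cv2.imwrite("pics/wrist2.png",f["color"])
E
```

```text
3.7 [456.03908161 270.22701594 202.53626826] [ 3.13976692e+00  3.53178873e-04 -8.50141476e-01] [0.532 0.332 1.925 0.    0.887 2.953] [-0.78509863  0.48094145  0.07701157]
```

View pics/wrist2.png

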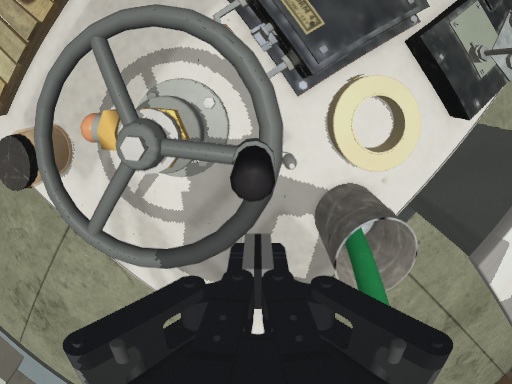

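The hand is low with its fingers shut, and the handle at (252,170) is straight ahead of the fingertips at (258,240). The index pin is at (289,160), in line with the handle. Next I'll generate the push path.

```bash
cat >> h.py <<'E'
HUB=np.array([544.5,277.]);T0=-2.55
def pose(th,D=21,z=203):   # th = wheel angle aimed at
    a=T0+th;w=-0.85+5.80*min(th,6.283)/6.283
    p=HUB+70*np.array([np.cos(a),np.sin(a)])-D*np.array([np.cos(w),np.sin(w)]);return (*p,z,w)
def push(a,b,n=12,D=21): rows([pose(t,D) for t in np.linspace(a,b,n+1)[1:]])
E
python3 - <<'E'
from h import *
rows([pose(0,D) for D in (42,36,31,27,24,21)]+[pose(t) for t in (.05,.12,.2,.28,.36,.44)])
E
```

```text
0.0023,-0.0015,-0.0005,0,0,-0,0,
0.0083,-0.0015,-0.0005,0,0,-0,0,
0.0133,-0.0015,-0.0005,0,0,-0,0,
0.0173,-0.0015,-0.0005,0,0,-0,0,
0.0203,-0.0015,-0.0005,0,0,-0,0,
0.0233,-0.0015,-0.0005,0,0,-0,0,
0.0268,-0.0002,-0.0005,0,0,-0.046,0,
0.0318,0.0014,-0.0005,0,0,-0.111,0,
0.0376,0.0027,-0.0005,0,0,-0.185,0,
0.0435,0.0036,-0.0005,0,0,-0.259,0,
0.0495,0.0041,-0.0005,0,0,-0.332,0,
0.0554,0.004,-0.0005,0,0,-0.406,0,
```

Call:
{"method": "drive_tool", "body": {
  "targets": [0.0023,-0.0015,-0.0005,0,0,0,0,0.0083,-0.0015,-0.0005,0,0,0,0,0.0133,-0.0015,-0.0005,0,0,0,0,0.0173,-0.0015,-0.0005,0,0,0,0,0.0203,-0.0015,-0.0005,0,0,0,0,0.0233,-0.0015,-0.0005,0,0,0,0,0.0268,-0.0002,-0.0005,0,0,-0.046,0,0.0318,0.0014,-0.0005,0,0,-0.111,0,0.0376,0.0027,-0.0005,0,0,-0.185,0,0.0435,0.0036,-0.0005,0,0,-0.259,0,0.0495,0.0041,-0.0005,0,0,-0.332,0,0.0554,0.004,-0.0005,0,0,-0.406,0]
}}

```text
clock: 4.75
eef_pos: [489.5, 225.8, 203.6]
tcp_rot: [-3.142, 0.001, -0.445]
contact_force: [-3.5, 2.9, 3.3]
opening: 0.001
```

```bash
python3 - <<'E'
from h import *
s=sense();print(s["clock"],s["eef_pos"],s["tcp_rot"],s["contact_force"],json.load(open("cmd.json")),pose(.44))
f=grab_frame("wrist");cv2.imwrite("pics/wrist3.png",f["color"])
push(.44,1.44)
E
```

```text
4.75 [489.47946787 225.8294654  203.62844878] [-3.14157238e+00  1.33054669e-03 -4.44874247e-01] [-3.54038611  2.87309663  3.29487535] [489.59076407276063, 225.9614017032123, 203.03626826032888, -0.4441414762221917] (np.float64(489.5928671522932), np.float64(225.94908178781407), 203, -0.44382460607989815)
0.0059,0.0019,0,0,0,-0.077,0,
0.0119,0.0034,0,0,0,-0.154,0,
0.018,0.0043,0,0,0,-0.231,0,
0.0242,0.0047,0,0,0,-0.308,0,
0.0303,0.0046,0,0,0,-0.385,0,
0.0364,0.004,0,0,0,-0.462,0,
0.0425,0.0029,0,0,0,-0.539,0,
0.0484,0.0013,0,0,0,-0.616,0,
0.0541,-0.0008,0,0,0,-0.693,0,
0.0597,-0.0033,0,0,0,-0.77,0,
0.065,-0.0063,0,0,0,-0.847,0,
0.07,-0.0097,0,0,0,-0.923,0,
```

View pics/wrist3.png

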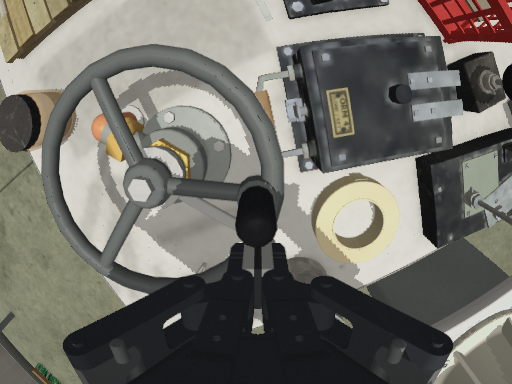

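The fingertips are against the handle at (258,215), centred, with about 4.5 N, and the wheel is turning. I'll carry on.

Call:
{"method": "drive_tool", "body": {
  "targets": [0.0059,0.0019,0,0,0,-0.077,0,0.0119,0.0034,0,0,0,-0.154,0,0.018,0.0043,0,0,0,-0.231,0,0.0242,0.0047,0,0,0,-0.308,0,0.0303,0.0046,0,0,0,-0.385,0,0.0364,0.004,0,0,0,-0.462,0,0.0425,0.0029,0,0,0,-0.539,0,0.0484,0.0013,0,0,0,-0.616,0,0.0541,-0.0008,0,0,0,-0.693,0,0.0597,-0.0033,0,0,0,-0.77,0,0.065,-0.0063,0,0,0,-0.847,0,0.07,-0.0097,0,0,0,-0.923,0]
}}

```text
clock: 5.8
eef_pos: [556.5, 203.3, 203.2]
tcp_rot: [3.141, 0.003, 0.477]
contact_force: [-4.2, -3.4, 4.5]
opening: 0.004
```

```bash
python3 - <<'E'
from h import *
s=sense();print(s["clock"],s["eef_pos"],s["tcp_rot"],s["contact_force"],s["qpos"].round(2),json.load(open("cmd.json")))
push(1.44,2.54);print();push(2.54,3.64)
E
```

```text
5.8 [556.475549   203.34711358 203.2335241 ] [3.14107079e+00 3.02426323e-03 4.76813092e-01] [-4.15943227 -3.44414245  4.47450448] [ 0.35  0.42  1.79 -0.    0.94  1.44] [556.9672796929619, 204.64251001342768, 203.03626826032888, 0.47885852377780835]
0.0065,0.0016,0,0,0,-0.085,0,
0.0131,0.0026,0,0,0,-0.17,0,
0.0197,0.003,0,0,0,-0.254,0,
0.0264,0.0028,0,0,0,-0.339,0,
0.033,0.002,0,0,0,-0.424,0,
0.0394,0.0006,0,0,0,-0.508,0,
0.0457,-0.0014,0,0,0,-0.593,0,
0.0518,-0.004,0,0,0,-0.677,0,
0.0576,-0.007,0,0,0,-0.762,0,
0.0631,-0.0106,0,0,0,-0.847,0,
0.0683,-0.0147,0,0,0,-0.931,0,
0.073,-0.0192,0,0,0,-1.016,0,

0.0065,0.001,0,0,0,-0.085,0,
0.013,0.0015,0,0,0,-0.169,0,
0.0195,0.0014,0,0,0,-0.254,0,
0.026,0.0007,0,0,0,-0.338,0,
0.0323,-0.0006,0,0,0,-0.423,0,
0.0385,-0.0025,0,0,0,-0.508,0,
0.0445,-0.0049,0,0,0,-0.592,0,
0.0502,-0.0079,0,0,0,-0.677,0,
0.0557,-0.0114,0,0,0,-0.761,0,
0.0607,-0.0153,0,0,0,-0.846,0,
0.0654,-0.0197,0,0,0,-0.931,0,
0.0697,-0.0244,0,0,0,-1.015,0,
```

Call:
{"method": "drive_tool", "body": {
  "targets": [0.0065,0.0016,0,0,0,-0.085,0,0.0131,0.0026,0,0,0,-0.17,0,0.0197,0.003,0,0,0,-0.254,0,0.0264,0.0028,0,0,0,-0.339,0,0.033,0.002,0,0,0,-0.424,0,0.0394,0.0006,0,0,0,-0.508,0,0.0457,-0.0014,0,0,0,-0.593,0,0.0518,-0.004,0,0,0,-0.677,0,0.0576,-0.007,0,0,0,-0.762,0,0.0631,-0.0106,0,0,0,-0.847,0,0.0683,-0.0147,0,0,0,-0.931,0,0.073,-0.0192,0,0,0,-1.016,0]
}}

```text
clock: 6.8
eef_pos: [614.2, 253.7, 203.2]
tcp_rot: [3.14, 0.002, 1.493]
contact_force: [3.7, -5.7, -0.9]
opening: 0.002
```

```bash
python3 - <<'E'
from h import *
s=sense();print(s["clock"],s["eef_pos"],s["tcp_rot"],s["contact_force"],s["qpos"].round(2),pose(2.54))
f=grab_frame("wrist");cv2.imwrite("pics/wrist4.png",f["color"])
E
```

```text
6.8 [614.23896778 253.65365934 203.2456835 ] [3.14020360e+00 1.92990252e-03 1.49304520e+00] [ 3.72510903 -5.67692307 -0.92470509] [ 0.39  0.51  1.63 -0.    1.    0.47] (np.float64(612.9008518233915), np.float64(255.36072068521628), 203, 1.4947397739933148)
```

View pics/wrist4.png

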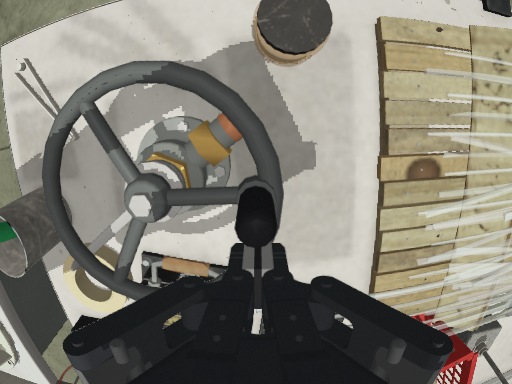

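The contact is still centred, with the handle at (258,215). The jar at (293,25) is 70 mm tall, so it stays below the fingertips. I'll continue.

Call:
{"method": "drive_tool", "body": {
  "targets": [0.0065,0.001,0,0,0,-0.085,0,0.013,0.0015,0,0,0,-0.169,0,0.0195,0.0014,0,0,0,-0.254,0,0.026,0.0007,0,0,0,-0.338,0,0.0323,-0.0006,0,0,0,-0.423,0,0.0385,-0.0025,0,0,0,-0.508,0,0.0445,-0.0049,0,0,0,-0.592,0,0.0502,-0.0079,0,0,0,-0.677,0,0.0557,-0.0114,0,0,0,-0.761,0,0.0607,-0.0153,0,0,0,-0.846,0,0.0654,-0.0197,0,0,0,-0.931,0,0.0697,-0.0244,0,0,0,-1.015,0]
}}

```text
clock: 7.85
eef_pos: [595.9, 326.3, 203.7]
tcp_rot: [3.139, 0.002, 2.507]
contact_force: [5.9, 0.1, -1.6]
opening: -0.001
```

```bash
python3 - <<'E'
from h import *
s=sense();print(s["clock"],s["eef_pos"],s["tcp_rot"],s["contact_force"],s["qpos"].round(2),pose(3.64))
push(3.64,4.74);print();push(4.74,5.84)
E
```

```text
7.85 [595.86596402 326.33122923 203.70023777] [3.13911765e+00 2.31051458e-03 2.50695545e+00] [ 5.88554332  0.07825947 -1.58016524] [ 0.5   0.53  1.59 -0.    1.01 -0.44] (np.float64(593.8250374398596), np.float64(326.66785620992545), 203, 2.5101782587935695)
0.0064,0.0005,0,0,0,-0.085,0,
0.0128,0.0004,0,0,0,-0.17,0,
0.0191,-0.0002,0,0,0,-0.254,0,
0.0253,-0.0014,0,0,0,-0.339,0,
0.0314,-0.0032,0,0,0,-0.423,0,
0.0373,-0.0055,0,0,0,-0.508,0,
0.0429,-0.0084,0,0,0,-0.593,0,
0.0483,-0.0117,0,0,0,-0.677,0,
0.0533,-0.0155,0,0,0,-0.762,0,
0.0579,-0.0198,0,0,0,-0.847,0,
0.0621,-0.0244,0,0,0,-0.931,0,
0.0659,-0.0294,0,0,0,-1.016,0,

0.0062,0,0,0,0,-0.084,0,
0.0124,-0.0006,0,0,0,-0.169,0,
0.0185,-0.0017,0,0,0,-0.254,0,
0.0245,-0.0034,0,0,0,-0.338,0,
0.0303,-0.0056,0,0,0,-0.423,0,
0.0358,-0.0083,0,0,0,-0.507,0,
0.0411,-0.0116,0,0,0,-0.592,0,
0.046,-0.0152,0,0,0,-0.677,0,
0.0505,-0.0194,0,0,0,-0.761,0,
0.0547,-0.0239,0,0,0,-0.846,0,
0.0584,-0.0287,0,0,0,-0.931,0,
0.0617,-0.0339,0,0,0,-1.015,0,
```

Call:
{"method": "drive_tool", "body": {
  "targets": [0.0064,0.0005,0,0,0,-0.085,0,0.0128,0.0004,0,0,0,-0.17,0,0.0191,-0.0002,0,0,0,-0.254,0,0.0253,-0.0014,0,0,0,-0.339,0,0.0314,-0.0032,0,0,0,-0.423,0,0.0373,-0.0055,0,0,0,-0.508,0,0.0429,-0.0084,0,0,0,-0.593,0,0.0483,-0.0117,0,0,0,-0.677,0,0.0533,-0.0155,0,0,0,-0.762,0,0.0579,-0.0198,0,0,0,-0.847,0,0.0621,-0.0244,0,0,0,-0.931,0,0.0659,-0.0294,0,0,0,-1.016,0]
}}

```text
clock: 8.85
eef_pos: [524.9, 342.9, 204.1]
tcp_rot: [3.14, 0.004, -2.76]
contact_force: [3.6, 4.5, -0.8]
opening: -0.003
```

Call:
{"method": "drive_tool", "body": {
  "targets": [0.0062,0,0,0,0,-0.084,0,0.0124,-0.0006,0,0,0,-0.169,0,0.0185,-0.0017,0,0,0,-0.254,0,0.0245,-0.0034,0,0,0,-0.338,0,0.0303,-0.0056,0,0,0,-0.423,0,0.0358,-0.0083,0,0,0,-0.507,0,0.0411,-0.0116,0,0,0,-0.592,0,0.046,-0.0152,0,0,0,-0.677,0,0.0505,-0.0194,0,0,0,-0.761,0,0.0547,-0.0239,0,0,0,-0.846,0,0.0584,-0.0287,0,0,0,-0.931,0,0.0617,-0.0339,0,0,0,-1.015,0]
}}

```text
clock: 9.85
eef_pos: [479.1, 288.0, 203.8]
tcp_rot: [3.142, 0.002, -1.745]
contact_force: [-1.9, 5.7, 2.1]
opening: -0.001
```

```bash
python3 - <<'E'
from h import *
s=sense();print(s["clock"],s["eef_pos"],s["tcp_rot"],s["contact_force"],s["qpos"].round(2),pose(5.84))
f=grab_frame("wrist");cv2.imwrite("pics/wrist5.png",f["color"])
push(5.84,6.14,5)
E
```

```text
9.85 [479.12776491 287.96520317 203.84340146] [ 3.14155356e+00  2.03433639e-03 -1.74548571e+00] [-1.91438093  5.71621306  2.10464489] [ 0.54  0.37  1.86  0.    0.91 -2.43] (np.float64(478.84988331193904), np.float64(287.34210093787686), 203, 4.54105522839408)
0.0039,-0.0003,0,0,0,-0.056,0,
0.0079,-0.0008,0,0,0,-0.111,0,
0.0118,-0.0016,0,0,0,-0.166,0,
0.0156,-0.0025,0,0,0,-0.222,0,
0.0194,-0.0037,0,0,0,-0.277,0,
```

View pics/wrist5.png

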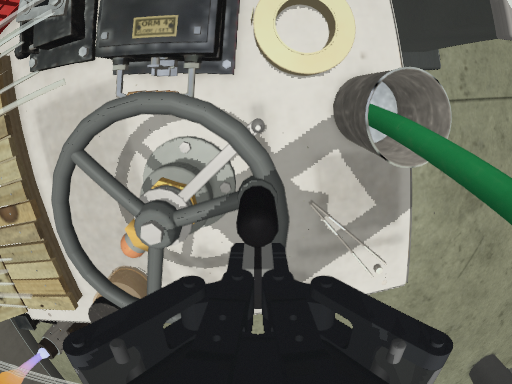

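The pin is at (257,125), and the handle at (258,215) is still short of it, as planned. I'll push on, stop short, then measure the remainder.

Call:
{"method": "drive_tool", "body": {
  "targets": [0.0039,-0.0003,0,0,0,-0.056,0,0.0079,-0.0008,0,0,0,-0.111,0,0.0118,-0.0016,0,0,0,-0.166,0,0.0156,-0.0025,0,0,0,-0.222,0,0.0194,-0.0037,0,0,0,-0.277,0]
}}

```text
clock: 10.32
eef_pos: [479.4, 268.0, 203.7]
tcp_rot: [3.141, 0.001, -1.471]
contact_force: [-2.0, 4.7, 0.9]
opening: -0.001
```

```bash
python3 - <<'E'
from h import *
s=sense();print(s["clock"],s["eef_pos"],s["tcp_rot"],s["contact_force"],s["qpos"].round(2),pose(6.14))
# handle position implied by contact: tool + D n ; compare angle
f=grab_frame("wrist");cv2.imwrite("pics/wrist6r.png",f["color"]);import pickle;pickle.dump(f,open("w6.pkl","wb"))
cv2.imwrite("pics/wrist6.png",cv2.resize(f["color"][70:310,40:360],(800,600),interpolation=cv2.INTER_CUBIC))
print("rim",rimfit(f,HUB))
E
```

```text
10.3167 [479.36651775 267.9899111  203.65985343] [ 3.14138475e+00  1.13472100e-03 -1.47148767e+00] [-2.01864163  4.6995294   0.88621466] [ 0.51  0.36  1.88  0.    0.9  -2.74] (np.float64(479.2067257040075), np.float64(267.5358488047825), 203, 4.817992996975966)
rim (array([542.34555956, 271.24993461,  77.55822146]), np.int64(1699))
```

View pics/wrist6.png

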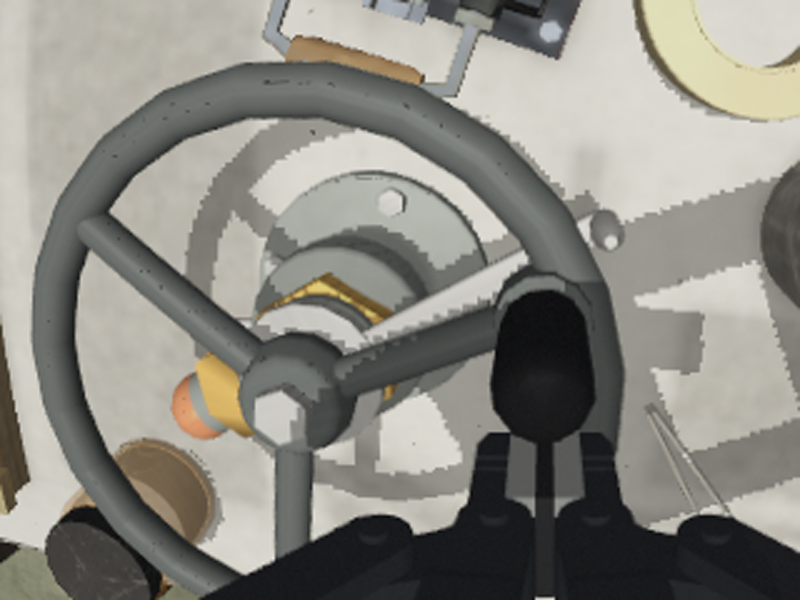

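```bash
python3 - <<'E'
from h import *
import pickle
f=pickle.load(open("w6.pkl","rb"))
q=lambda u,v,z:fonz(f,40+u*.4,70+v*.4,z)[:2]
hub=q(282,412,115);pin=q(612,243,101);top=q(543,393,156);col=q(546,310,112);sp=q(430,350,107)
print("hub",hub)
s=sense();w=s["tcp_rot"][2];con=s["eef_pos"][:2]+21*np.array([np.cos(w),np.sin(w)])
for H in (hub,HUB):
  for n,p in(("pin",pin),("top",top),("collar",col),("spoke",sp),("contact",con)):
    d=p-H;print(n,p.round(1),np.hypot(*d).round(1),np.arctan2(d[1],d[0]).round(3))
E
```

```text
hub [544.77907009 275.62299482]
pin [467.8 228.9] 90.0 -2.596
top [482.9 244. ] 69.6 -2.669
collar [482.2 243.5] 70.3 -2.668
spoke [509.  258.2] 39.8 -2.688
contact [481.7 246.4] 69.5 -2.708
pin [467.8 228.9] 90.5 -2.581
top [482.9 244. ] 69.9 -2.65
collar [482.2 243.5] 70.7 -2.648
spoke [509.  258.2] 40.2 -2.654
contact [481.7 246.4] 69.8 -2.689
```

By the same view, the handle is 0.07 to 0.09 rad short of the pin. I'll back off and return to the exact pose of the start reference picture (wrist2). There I can compare the handle pixels with the shut position and nudge the rest.

```bash
python3 - <<'E'
from h import *
a=pose(6.14,50);x,y=456,270.2;w=a[3]
rows([a[:2]+(203.,w),a[:2]+(245.,w)])
for k in (1.25,2.6,3.95,5.3):rows([(x,y,260,w-k)])
rows([(456.4,270.7,203,-0.85)])
E
```

```text
-0.029,-0,0,0,0,-0,0,
-0.029,-0,-0.042,0,0,-0,0,
0.0239,0.0228,-0.015,0,0,1.25,0,
-0,-0,0,0,0,1.35,0,
-0,0,0,0,0,1.35,0,
0,0.0001,0,0,0,1.35,0,
0.0001,-0.0006,0.057,0,0,0.368,0,
```

Call:
{"method": "drive_tool", "body": {
  "targets": [-0.015,0,0,0,0,0,0,-0.029,0,0,0,0,0,0,-0.029,0,-0.02,0,0,0,0,-0.029,0,-0.042,0,0,0,0,-0.029,0,-0.042,0,0,0,0]
}}

```text
clock: 10.78
eef_pos: [478.0, 299.1, 248.9]
tcp_rot: [-3.137, 0.002, -1.471]
contact_force: [0.1, 1.4, -0.3]
opening: -0.002
```

Call:
{"method": "drive_tool", "body": {
  "targets": [0.0239,0.0228,-0.015,0,0,1.25,0,0.0239,0.0228,-0.015,0,0,1.25,0,0.0239,0.0228,-0.015,0,0,1.25,0,0.0239,0.0228,-0.015,0,0,1.25,0,0.0239,0.0228,-0.015,0,0,1.25,0,0.0239,0.0228,-0.015,0,0,1.25,0,0.0239,0.0228,-0.015,0,0,1.25,0,0.0239,0.0228,-0.015,0,0,1.25,0,0.0239,0.0228,-0.015,0,0,1.25,0,0.0239,0.0228,-0.015,0,0,1.25,0,0.0239,0.0228,-0.015,0,0,1.25,0,0.0239,0.0228,-0.015,0,0,1.25,0]
}}

```text
clock: 11.78
eef_pos: [456.2, 271.1, 260.1]
tcp_rot: [-3.142, -0.0, -2.716]
contact_force: [-0.0, 0.1, -0.7]
opening: -0.001
```

Call:
{"method": "drive_tool", "body": {
  "targets": [0,0,0,0,0,1.35,0,0,0,0,0,0,1.35,0,0,0,0,0,0,1.35,0,0,0,0,0,0,1.35,0,0,0,0,0,0,1.35,0,0,0,0,0,0,1.35,0,0,0,0,0,0,1.35,0,0,0,0,0,0,1.35,0,0,0,0,0,0,1.35,0,0,0,0,0,0,1.35,0,0,0,0,0,0,1.35,0,0,0,0,0,0,1.35,0]
}}

```text
clock: 12.78
eef_pos: [456.3, 270.7, 260.3]
tcp_rot: [-3.141, -0.0, 2.213]
contact_force: [-0.6, 0.2, -0.1]
opening: -0.001
```

Call:
{"method": "drive_tool", "body": {
  "targets": [0,0,0,0,0,1.35,0,0,0,0,0,0,1.35,0,0,0,0,0,0,1.35,0,0,0,0,0,0,1.35,0,0,0,0,0,0,1.35,0,0,0,0,0,0,1.35,0,0,0,0,0,0,1.35,0,0,0,0,0,0,1.35,0,0,0,0,0,0,1.35,0,0,0,0,0,0,1.35,0,0,0,0,0,0,1.35,0,0,0,0,0,0,1.35,0]
}}

```text
clock: 13.78
eef_pos: [456.4, 270.6, 260.3]
tcp_rot: [3.142, 0.0, 0.865]
contact_force: [0.2, 0.1, 0.2]
opening: 0.001
```

Call:
{"method": "drive_tool", "body": {
  "targets": [0,0,0,0,0,1.35,0,0,0,0,0,0,1.35,0,0,0,0,0,0,1.35,0,0,0,0,0,0,1.35,0,0,0,0,0,0,1.35,0,0,0,0,0,0,1.35,0,0,0,0,0,0,1.35,0,0,0,0,0,0,1.35,0,0,0,0,0,0,1.35,0,0,0,0,0,0,1.35,0,0,0,0,0,0,1.35,0,0,0,0,0,0,1.35,0]
}}

```text
clock: 14.78
eef_pos: [456.4, 270.5, 260.4]
tcp_rot: [3.142, -0.0, -0.483]
contact_force: [0.5, -0.4, -0.2]
opening: 0.002
```

```bash
python3 - <<'E'
from h import *
s=sense();print(s["clock"],s["eef_pos"],s["tcp_rot"],s["qpos"].round(3),s["contact_force"])
json.dump([*s["eef_pos"],s["tcp_rot"][2]],open("cmd.json","w"))
rows([(456.04,270.23,202.54,-0.85)])
E
```

```text
14.7833 [456.35278198 270.50187602 260.39205613] [ 3.14158875e+00 -5.02413088e-07 -4.83364558e-01] [ 0.532  0.256  1.878 -0.     1.008  2.586] [ 0.5434989  -0.38289624 -0.2192243 ]
-0.0002,0.0004,0.0579,0,0,0.367,0,
```

Call:
{"method": "drive_tool", "body": {
  "targets": [0,0,0.02,0,0,0.12,0,0,0,0.04,0,0,0.24,0,0,0.0004,0.058,0,0,0.367,0,0,0.0004,0.058,0,0,0.367,0,0,0.0004,0.058,0,0,0.367,0]
}}

```text
clock: 15.2
eef_pos: [455.8, 269.8, 202.0]
tcp_rot: [3.14, 0.0, -0.844]
contact_force: [-0.2, -0.2, -0.2]
opening: 0.0
```

```bash
cat > cmp.py <<'E'
from h import *
import sys
s=sense();print(s["clock"],s["eef_pos"],s["tcp_rot"],s["contact_force"])
f=grab_frame("wrist");cv2.imwrite(f"pics/{sys.argv[1]}.png",f["color"])
ref=cv2.imread("pics/wrist2.png");f0=dict(f)
H=[]
for n,im in(("ref",ref),("now",f["color"])):
    g=im.max(2);M=np.zeros_like(g);M[120:215,215:300]=(g[120:215,215:300]<50)*255
    _,l,st,ce=cv2.connectedComponentsWithStats(M);i=1+np.argmax(st[1:,4]);ys,xs=np.where(l==i)
    p=fonz(f,ce[i][0],ce[i][1],133)[:2];d=p-HUB;a=np.arctan2(d[1],d[0]);H.append(a)
    print(n,st[i],ce[i].round(2),p.round(1),np.hypot(*d).round(1),a.round(4))
print("wheel short by",H[0]-H[1])
# camera repeatability: tape + pin region shift
b=lambda im:np.float32(cv2.cvtColor(im,cv2.COLOR_BGR2GRAY))[60:190,320:450]
print("static shift",cv2.phaseCorrelate(b(ref),b(f["color"])))
cv2.imwrite(f"pics/{sys.argv[1]}c.png",cv2.resize(np.hstack([ref[100:220,200:320],f["color"][100:220,200:320]]),(800,400),interpolation=cv2.INTER_CUBIC))
E
python3 cmp.py w7
```

```text
15.2 [455.7776831  269.80351564 201.95286153] [ 3.13954727e+00  4.09648369e-04 -8.43678643e-01] [-0.17454133 -0.16386928 -0.16025045]
ref [ 230  146   45   56 1735] [252.64 173.76] [486.8 239.6] 68.8 -2.5661
now [ 227  163   43   52 1734] [248.43 189.85] [483. 247.] 68.4 -2.6885
wheel short by 0.12244881894543846
static shift ((0.5810332748032749, 1.1860903256999507), 0.9831335457591199)
```

View pics/w7c.png

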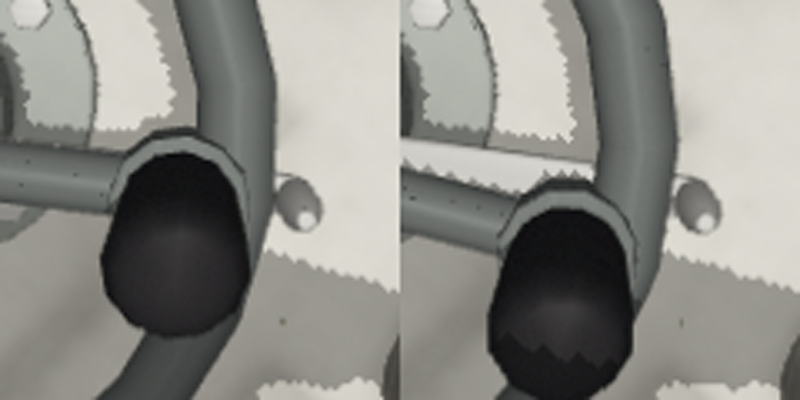

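Left is the shut reference, right is now. The handle is about 16 px short of its start pixel. After allowing for the 1.2 px camera shift, it needs about 0.11 rad more, so I'll nudge most of it, then back off and compare again.

```bash
python3 - <<'E'
from h import *
w=-0.85;n=np.array([np.cos(w),np.sin(w)])
h=HUB+70*np.array([np.cos(T0-.02),np.sin(T0-.02)])
print(json.load(open("cmd.json")))
rows([(*(h-D*n),203,w) for D in (42,38,34,31,28,26,24.5,23.6,23.6)])
E
```

```text
[455.989790371333, 270.2406537133512, 202.49205612622083, -0.8503645576620287]
0.0009,-0.0017,-0.0005,0,0,-0,0,
0.0049,-0.0017,-0.0005,0,0,-0,0,
0.0089,-0.0017,-0.0005,0,0,-0,0,
0.0119,-0.0017,-0.0005,0,0,-0,0,
0.0149,-0.0017,-0.0005,0,0,-0,0,
0.0169,-0.0017,-0.0005,0,0,-0,0,
0.0184,-0.0017,-0.0005,0,0,-0,0,
0.0193,-0.0017,-0.0005,0,0,-0,0,
0.0193,-0.0017,-0.0005,0,0,-0,0,
```

Call:
{"method": "drive_tool", "body": {
  "targets": [0.0009,-0.0017,-0.0005,0,0,0,0,0.0049,-0.0017,-0.0005,0,0,0,0,0.0089,-0.0017,-0.0005,0,0,0,0,0.0119,-0.0017,-0.0005,0,0,0,0,0.0149,-0.0017,-0.0005,0,0,0,0,0.0169,-0.0017,-0.0005,0,0,0,0,0.0184,-0.0017,-0.0005,0,0,0,0,0.0193,-0.0017,-0.0005,0,0,0,0,0.0193,-0.0017,-0.0005,0,0,0,0]
}}

```text
clock: 16.0
eef_pos: [469.8, 256.2, 202.8]
tcp_rot: [3.14, 0.0, -0.853]
contact_force: [-3.0, 1.2, 1.1]
opening: 0.004
```

Call:
{"method": "drive_tool", "body": {
  "targets": [-0.01,0.0017,0.0003,0,0,0,0,-0.0193,0.0017,0.0003,0,0,0,0,-0.0193,0.0017,0.0003,0,0,0,0,-0.0193,0.0017,0.0003,0,0,0,0]
}}

```text
clock: 16.33
eef_pos: [455.9, 270.6, 202.7]
tcp_rot: [-3.141, -0.0, -0.852]
contact_force: [-0.3, -0.6, 0.2]
opening: -0.003
```

```bash
python3 cmp.py w8
```

```text
16.3333 [455.90461784 270.60475841 202.73906612] [-3.14109645e+00 -3.32502034e-04 -8.51695691e-01] [-0.33307765 -0.62147024  0.22412369]
ref [ 230  146   45   56 1735] [252.64 173.76] [486.7 240.4] 68.4 -2.5765
now [ 230  151   44   57 1783] [251.94 179.88] [484.9 242.9] 68.6 -2.6217
wheel short by 0.04524937340491153
static shift ((0.9806329423242204, 0.29962150689287625), 0.9828693583505471)
```

Call:
{"method": "drive_tool", "body": {
  "targets": [0.006,-0.0017,0,0,0,0,0,0.011,-0.0017,0,0,0,0,0,0.0155,-0.0017,0,0,0,0,0,0.0185,-0.0017,0,0,0,0,0,0.02,-0.0017,0,0,0,0,0,0.0212,-0.0017,0,0,0,0,0,0.0222,-0.0017,0,0,0,0,0,0.0222,-0.0017,0,0,0,0,0]
}}

```text
clock: 17.05
eef_pos: [471.7, 254.1, 202.5]
tcp_rot: [3.141, 0.0, -0.853]
contact_force: [-4.4, 0.6, 0.4]
opening: -0.002
```

Call:
{"method": "drive_tool", "body": {
  "targets": [-0.011,0.0017,0,0,0,0,0,-0.0222,0.0017,0,0,0,0,0,-0.0222,0.0017,0,0,0,0,0,-0.0222,0.0017,0,0,0,0,0]
}}

```text
clock: 17.38
eef_pos: [455.8, 270.7, 202.8]
tcp_rot: [-3.141, -0.0, -0.851]
contact_force: [0.4, -0.3, 1.0]
opening: -0.0
```

```bash
python3 cmp.py w9
```

```text
17.3833 [455.78072976 270.73940005 202.76269425] [-3.14111249e+00 -3.29579242e-04 -8.51442275e-01] [ 0.43879075 -0.30818232  1.01488774]
ref [ 230  146   45   56 1735] [252.64 173.76] [486.6 240.5] 68.5 -2.5794
now [ 231  146   44   55 1722] [253.   173.53] [486.5 240.3] 68.6 -2.5773
wheel short by -0.0020476607353385745
static shift ((0.9573828640027244, 0.1891509919971952), 0.9965691870753494)
```

View pics/w9c.png

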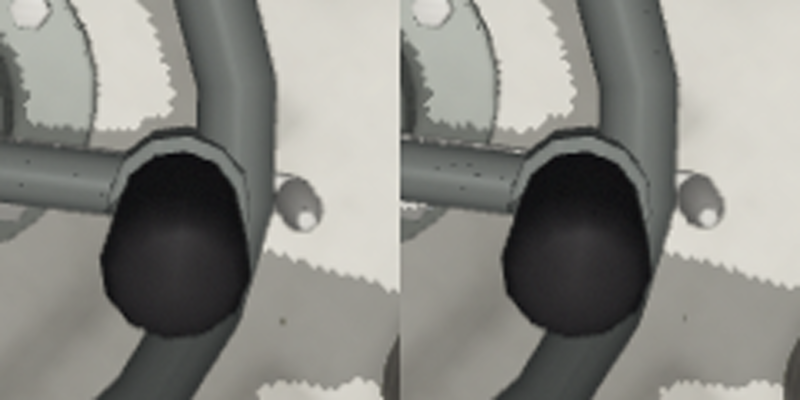

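The handle is back at its start pixel, (253,173.5) against (252.6,173.8), in line with the pin. I'll raise the hand clear, compare the top view with the start, then hand in.

Call:
{"method": "drive_tool", "body": {
  "targets": [-0.01,0,-0.04,0,0,0,0,-0.01,0,-0.08,0,0,0,0,-0.01,0,-0.12,0,0,0,0,-0.01,0,-0.16,0,0,0,0,-0.01,0,-0.2,0,0,0,0,-0.01,0,-0.2,0,0,0,0,-0.01,0,-0.2,0,0,0,0,-0.01,0,-0.2,0,0,0,0]
}}

```text
clock: 18.1
eef_pos: [449.5, 277.3, 402.3]
tcp_rot: [-3.142, -0.0, -0.853]
contact_force: [0.2, 0.1, -0.9]
opening: -0.001
```

```bash
python3 - <<'E'
from h import *
import pickle
F=pickle.load(open("F.pkl","rb"));t=grab_frame("top");a,b=F["top"]["color"],t["color"]
d=cv2.absdiff(a,b).max(2)>60;d=np.uint8(d)*255
n,l,st,ce=cv2.connectedComponentsWithStats(d);print([(s.tolist()) for s in st[1:] if s[4]>12])
s=sense();print(s["clock"],s["eef_pos"],s["contact_force"])
cv2.imwrite("pics/top2.png",cv2.resize(b[100:250,100:400],(800,400),interpolation=cv2.INTER_CUBIC))
E
```

```text
[[29, 131, 139, 170, 7230], [102, 136, 16, 27, 125], [147, 189, 9, 7, 36], [166, 238, 14, 4, 37], [90, 259, 113, 125, 9496], [186, 292, 56, 92, 1466], [0, 298, 39, 28, 481], [243, 307, 8, 4, 16], [178, 310, 9, 20, 29], [220, 326, 35, 26, 436], [248, 326, 18, 13, 97], [264, 328, 22, 56, 437], [3, 349, 7, 6, 17], [233, 355, 5, 9, 27], [259, 355, 8, 11, 20], [90, 357, 6, 10, 21], [198, 360, 6, 9, 15]]
18.15 [449.27341145 277.14197836 401.47013506] [-0.27006212 -0.9818063   0.97603561]
```

View pics/top2.png

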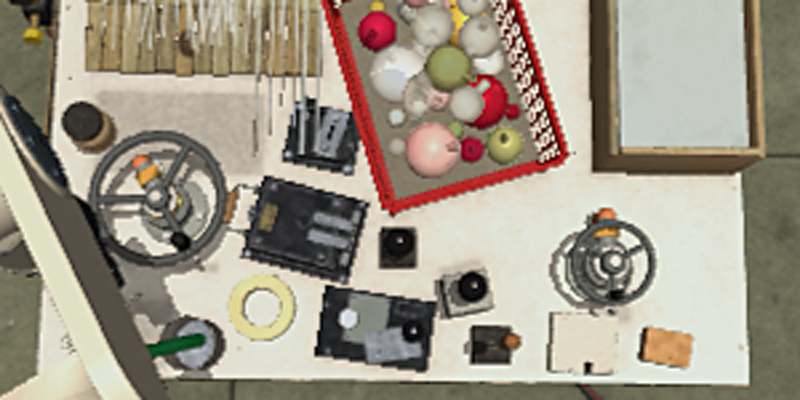

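The large handle is back at (180,240). Everything visible on the bench is unchanged: the differences all come from the arm and its shadow, and there are none round the small valve. The hand is clear at TCP height 400 mm, so I'm handing in.

```bash
python3 -c "
from rig import sign_off
print(sign_off())"
```

```text
the job is handed in; nothing more can be done
None
```

The larger valve is open by one full turn, and its handle stands in line with the index pin again. I pushed it round anticlockwise with the shut fingertips, with 3 to 8 N read at the wrist and no gripping. The main push stopped about 0.11 rad short, and two small nudges made up the rest.

- **Wheel angle:** from the pose of the starting picture, the handle is within about 0.002 rad of its start position by the picture. I put the real uncertainty at 0.01 to 0.02 rad, because the camera view had shifted by about 1 pixel.
- **Bench:** the final top view showed no change around the small valve, tape, pick, ball stand, plaster, cork or jar. The arm hid the tweezers in that view. The hand was never lower than about 115 mm there, so it should not have touched them.
- **Hand and time:** the hand finished clear, about 200 mm above where it pushed, with roughly zero contact force. The job took about 18 s of the 72 s allowed.
- **Checks that disagreed:** close to the handle, two measurements gave different amounts left to turn: 0.07 to 0.09 rad by lining it up with the pin, 0.11 rad by comparing with the start picture. I trusted the picture comparison. One close-up fit of the rim was also off (77.6 mm radius against 80 mm, because the fingers covered part of it), so I did not use it.

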